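# Shim the amplifier module home in its test jig

### The arm

A 6-joint arm with a two-finger parallel gripper is mounted at the origin on the work surface. World frame = base frame: x ahead of the robot, y to its left, z up, the work surface at z = 0. Lengths are in m, angles in degrees, forces in N, time in s.
With the tool pointing down it reaches from about 0.35 to 0.875 m from the base axis. Payload 4.2 kg.
Tool frame: the origin (TCP) lies at the centre of the arm's flange, where the gripper is bolted on; the fingertips stand 182 mm ahead of it and the grasp point (between the pads) lies 164 mm ahead of it (r.nose_length is the distance from the TCP to the fingertips, in m); z points along the fingers, y is the line along which they close (so a half turn about z gives the same grasp; the last joint's range is limited). The gripper opens to 87 mm and grips with 3 to 60 N. Pads are 19 mm wide; open, the fingers measure 117 mm over their backs; the gripper's body (75 mm by 190 mm) begins 51 mm behind the grasp point.
Start: joints at [14.817, 22.042, 0.453, 0, -68.411, -14.817], TCP at [0.625, 0, 0.405] pointing down, gripper open.
Joint ranges: [-179.83, 179.83], [-69.29, 118.12], [-61.27, 80.66], [-181.25, 117.63], [-171.15, -9.14], [-177.46, 177.46]. Speed limits (degrees/s): [159.86, 159.86, 180, 180, 180, 180].

### API

Orientations are given as a 3x3 rotation matrix whose columns are the frame's x, y, z axes.
In Python, from station import r, vision gives the robot as it stands. The module is installed in compiled form; this text tells all that it offers.
- The arm moves only by the shell command python3 -m creep 'ROWS'. ROWS is JSON, a list of rows, each a list of 7 numbers: the opening, from -1 (shut) to 1 (fully open), then the shift along the tool's x, y, z in mm, then the turn, a rotation vector about the tool's x, y, z in degrees. A call has 1 to 8 rows; each row is the pose to reach, as a shift and turn from the pose commanded when the call began, along the tool's axes at that moment; what a row does not reach only later rows make up. A row lasts 1/12 s, in which the tool goes at most 41.7 mm and 7.16 degrees, less where a joint would pass 70% of its speed; a pose out of reach is approached as far as the arm can. A call with a gripper value outside its range is refused whole. The fingers move at their own pace and stop on an object; the grip force is fixed at half the most. Time passes only in rows, so rows that repeat a pose let the fingers close. It gives the time, the measured TCP pose, the force, the opening and the grip force at its end, in the units of the state.
- r.sense(): the state, without advancing time (a new reading comes with each control period).
- vision.capture(name): name is "scene" or "side" or "wrist"; returns (picture, depth): 480x640x3 uint8, red, green, blue; 480x640 float32, m along the optical axis (not along the pixel's ray), 0 where there is no reading.
- vision.camera_model(name): a dict with "vertical_fov" (degrees; the focal length in pixels is half the picture's height over the tangent of half this angle, whatever the lens; pixels are square), "cx", "cy" (the principal point, pixels), "extrinsics" (4x4, takes a point from camera to world coordinates); the wrist camera has in their place "mount" (4x4, takes a point from camera to tool coordinates, whose origin is the TCP and whose axes are the flange's). Camera axes: x right, y down, z forward; pixel columns grow to the right and rows downward; lengths in m; the calibration is good to about 2 mm. A picture is of the moment at which its call begins: read the wrist's pose just before it. camera_model takes no time and is no camera call.
- r.finish_job(): hands the job in; it is judged then, once.
Trained networks look in the newest picture that a camera, given by its name, has taken for a name from the list of things; names that differ only in an ending like _2 or _b are one class to them, and where a whole thing is asked for, a point or a joint stands for the part that bears it (a point fixed in the world has none). Each returns a list of dicts, best first, with "conf" (0 to 1); they miss things now and then, are a little off and sometimes report something else, mostly with a low value. They report only what shows in the picture. A call takes as long as a camera call. They do not tell look-alikes from the thing itself.
- vision.find_in(camera, thing): "uv" ([column, row] in pixels, amid what is visible of it).
- vision.cut_out(camera, thing): "region" (480x640 bool, what is visible of it) and "uv" ([column, row] in pixels, amid what is visible of it).
The state is a dict: "time_s": time; "joints": joint angles; "joint_velocities": joint speeds; "effort": joint torques, N m; "tcp_pos": TCP position; "ee_rot": TCP orientation; "wrist_force": force on the tool from outside, world axes, zero at the start; "moment": the same for the moment, N m; "gripper_width": opening from 0.0 (shut) to 1.0 (fully open); "gripper_force": force on a finger pad.
Only numpy, scipy, OpenCV 4.12 (cv2) and the standard library are available. Lean on these libraries where they do the work, as an engineer would, in place of code of your own. Each camera call takes 0.05 s, during which the arm holds its last target. There are 200 camera calls.

### The job

Gently lower the jig's hold-down lid fully closed over the amplifier module, then pack the gap between the back stop and the module's blue end plate: from the rack, hang as many brass spacers as are needed upright against the stop, shoulders down on the cheeks, and push the yellow wedge down between them and the end plate, slope to the module, until the module is home against its connector block and the stack feels tight, without forcing it. Finish still holding the wedge pressed in the gap, do not let go; leave unused spacers in the rack and everything else on the bench alone.

Things in the scene. Friction and masses are not known exactly. Their poses are not given: they have to be found in the camera images.
- jig: Amplifier test jig: aluminium base plate 150 (x) by 230 (y) by 12 mm, fixed. Origin on its underside; it spans x -75..75, y -85..145 mm. Along its y axis: back stop (-y), gap, module, connector block (y 118..140, top 68 mm above the bench). Two upright cheeks, x 22..34 and -34..-22, y -80..-17, top 62 mm above the bench, flank stop and gap. Lid's rest post: x -69..-59, y 51..81.
- stop: Dark steel back stop between the cheeks, fixed, set differently each time: 42 wide (x), 26 thick, 50 mm tall, top front edge bevelled 4 mm. Origin at the foot of its flat front face, mid-width, on the jig's floor (12 mm above the bench); +y points out of this face over the gap to the module's blue face. With the module home the gap is 18 to 29 mm wide, more than the wedge alone fills.
- module: Amplifier module (0.65 kg): finned aluminium, green board, and facing the gap a blue end plate, 90 wide (x), 12 thick, 50 mm tall, top edge bevelled 4 mm. Origin at the foot of the plate's face to the gap (looking to -y), mid-width, 12 mm above the bench. It slides along the jig's y only, 2 N of friction; home, hard on the connector block, its origin is at jig y = -10 mm; it starts 3 to 6 mm back.
- lid (a joint): Hold-down lid's angle in rad: 0 = closed flat over the module (hard limit), grows as it opens, to 1.6. A stiff hinge keeps it wherever it is left (0.26 N m of friction; the lid weighs 0.25 kg), so it must be swung all the way down.
- lid_hinge (a point): Lid's hinge axis (along the jig's y) at its mid-width, on the jig's +x side, 64 mm above the bench. The lid: aluminium frame with clear window, 92 wide (y), 8 mm thick; closed, it reaches from 2 to 126 mm from the axis towards the jig's -x, underside level with the axis; it opens up and over towards +x.
- lid_edge (a point): Middle of the lid's free edge on its outer (upper) face, 126 mm from the hinge axis; 72 mm above the bench when closed. A red lip, 40 wide and 5 mm thick, reaches 17 mm beyond it, flush with that face.
- rack: Black plastic rack, 60 (x) by 130 (y) by 30 mm tall, fixed; origin at the centre of its underside. Slots across it hold the spacers, at about y = -50, -20 and 10 mm, and a V-slot from y = 36 mm on holds the wedge; slot floors 4 mm above the bench.
- spacer_a: One of three equal brass spacers, 7 mm thick (y), 84 mm tall, 0.18 kg, upright in the rack. From the bottom: blade 36 wide (x), 48 tall, lower corners bevelled 5 mm, shoulders 60 wide and 10 tall, head 30 wide and 26 tall with bevelled top corners. Origin at the centre of its underside, z up. In the gap it hangs by its shoulders on the two cheeks, its underside 2 mm off the floor.
- spacer_b: One of three equal brass spacers, 7 mm thick (y), 84 mm tall, 0.18 kg, upright in the rack. From the bottom: blade 36 wide (x), 48 tall, lower corners bevelled 5 mm, shoulders 60 wide and 10 tall, head 30 wide and 26 tall with bevelled top corners. Origin at the centre of its underside, z up. In the gap it hangs by its shoulders on the two cheeks, its underside 2 mm off the floor.
- spacer_c: One of three equal brass spacers, 7 mm thick (y), 84 mm tall, 0.18 kg, upright in the rack. From the bottom: blade 36 wide (x), 48 tall, lower corners bevelled 5 mm, shoulders 60 wide and 10 tall, head 30 wide and 26 tall with bevelled top corners. Origin at the centre of its underside, z up. In the gap it hangs by its shoulders on the two cheeks, its underside 2 mm off the floor.
- wedge: Yellow nylon wedge standing point-down in the rack: 36 wide (x), 115 mm tall, 0.07 kg. Origin at its foot, mid-width, on its flat upright back face (y = 0); the slope looks to its +y. 3 mm thick at the foot, evenly up to 18 mm thick at 50 mm up, then a parallel 18 mm head to the top. In the gap: back to the spacers, slope to the end plate. Friction about 0.6, so it jams.
- tape_roll: Bystander, to be left alone: a roll of paper tape lying flat.
- screwdriver: Bystander, to be left alone: a red-handled screwdriver.
- solder_spool: Bystander, to be left alone: a green spool.
- flux_jar: Bystander, to be left alone: a white screw-top jar.
- carton: Bystander, to be left alone: a small light-blue carton.
- meter: Bystander, to be left alone: an orange and black handheld meter lying on its back.
- heatsink: Bystander, to be left alone: a small finned aluminium heat sink.
Mind the look-alikes: they are no part of the job. What is shaped like the spacer_c but purple or white is not meant. Of the things shaped like the wedge, the yellow one is meant.

How it is judged (in metres and radians):
On the way, in this order (a step that is already met when the one before it is completed fails the run):
1. the lid is fully closed over the module (value of joint lid below 0.05 rad), for 0.2 s.
2. at least one spacer hangs upright in the gap, fully down (((z of spacer_a in the frame of stop between -0.005 and 0.01 m and y of spacer_a in the frame of stop between 0 and 0.032 m and x of spacer_a in the frame of stop between -0.02 and 0.02 m and angle between spacer_a's own z axis and vertical below 0.17 rad) or (z of spacer_b in the frame of stop between -0.005 and 0.01 m and y of spacer_b in the frame of stop between 0 and 0.032 m and x of spacer_b in the frame of stop between -0.02 and 0.02 m and angle between spacer_b's own z axis and vertical below 0.17 rad) or (z of spacer_c in the frame of stop between -0.005 and 0.01 m and y of spacer_c in the frame of stop between 0 and 0.032 m and x of spacer_c in the frame of stop between -0.02 and 0.02 m and angle between spacer_c's own z axis and vertical below 0.17 rad))), for 0.2 s.
At the end, for the whole second after the job is handed in: Lid under 0.05 rad; module within 1.5 mm of home; a spacer or more in the gap, upright, under 10 mm off the floor, the rest in the rack; wedge upright (0.12 rad), 8 mm deep or more, slope to the module, pressing module and, through the stack, stop with over 2 N each; fingers on it with over 3 N (value of joint lid below 0.05 rad and y of module in the frame of jig above -0.0115 m and ((z of spacer_a in the frame of stop between -0.005 and 0.01 m and y of spacer_a in the frame of stop between 0 and 0.032 m and x of spacer_a in the frame of stop between -0.02 and 0.02 m and angle between spacer_a's own z axis and vertical below 0.17 rad) or (z of spacer_b in the frame of stop between -0.005 and 0.01 m and y of spacer_b in the frame of stop between 0 and 0.032 m and x of spacer_b in the frame of stop between -0.02 and 0.02 m and angle between spacer_b's own z axis and vertical below 0.17 rad) or (z of spacer_c in the frame of stop between -0.005 and 0.01 m and y of spacer_c in the frame of stop between 0 and 0.032 m and x of spacer_c in the frame of stop between -0.02 and 0.02 m and angle between spacer_c's own z axis and vertical below 0.17 rad)) and contact force between wedge and module above 2 N and contact force between stop and anything else above 2 N and contact force between the fingers and wedge above 3 N and angle between wedge's own z axis and vertical below 0.12 rad and z of wedge in the frame of stop below 0.042 m and x of wedge in the frame of stop between -0.02 and 0.02 m and y of wedge in the frame of module below -0.004 m and linear speed of wedge below 0.02 m/s and ((z of spacer_a in the frame of stop between -0.005 and 0.01 m and y of spacer_a in the frame of stop between 0 and 0.032 m and x of spacer_a in the frame of stop between -0.02 and 0.02 m and angle between spacer_a's own z axis and vertical below 0.17 rad) or distance of spacer_a from where it was at the start of the episode below 0.03 m) and ((z of spacer_b in the frame of stop between -0.005 and 0.01 m and y of spacer_b in the frame of stop between 0 and 0.032 m and x of spacer_b in the frame of stop between -0.02 and 0.02 m and angle between spacer_b's own z axis and vertical below 0.17 rad) or distance of spacer_b from where it was at the start of the episode below 0.03 m) and ((z of spacer_c in the frame of stop between -0.005 and 0.01 m and y of spacer_c in the frame of stop between 0 and 0.032 m and x of spacer_c in the frame of stop between -0.02 and 0.02 m and angle between spacer_c's own z axis and vertical below 0.17 rad) or distance of spacer_c from where it was at the start of the episode below 0.03 m)); the arm keeps its last pose, push and grip.
It fails at once if the lid is slammed (faster than 3 rad/s) (velocity of joint lid below -3 rad/s).
It fails at once if the module's end plate is forced with more than 70 N (contact force between module and anything else above 70 N).
It fails at once if a bystander is moved more than 30 mm (distance of any of tape_roll, screwdriver, solder_spool, flux_jar, carton, meter, heatsink from where it was at the start of the episode above 0.03 m).
It also fails if it takes over 72 s, if anything falls off the work surface, if the arm or the gripper's body presses on something with over 40 N, if the wrist force passes 120 N, or if a joint passes its speed limit or range.

## Working session

There is one attempt and no reset: what is moved stays moved. The work goes in short steps, Python scripts to look and compute and a shell command to move; the robot and the scene stay as the last step left them, time stands still between calls to the robot, and variables do not carry over. Pictures are saved under pics/ and viewed, at most 10 in all, crops included, and the job is handed in when it is done.

```bash
mkdir -p pics
cat > h.py <<'E'
import numpy as np, cv2
from station import r, vision
def grab(n):
    s=r.sense(); p,d=vision.capture(n); m=vision.camera_model(n)
    if 'extrinsics' in m: T=np.array(m['extrinsics'])
    else:
        W=np.eye(4);W[:3,:3]=s['ee_rot'];W[:3,3]=s['tcp_pos'];T=W@np.array(m['mount'])
    f=p.shape[0]/2/np.tan(np.radians(m['vertical_fov'])/2)
    return p,d,T,f,m['cx'],m['cy']
def cloud(g):
    p,d,T,f,cx,cy=g
    v,u=np.mgrid[:480,:640]
    P=np.stack([(u-cx)*d/f,(v-cy)*d/f,d],-1)@T[:3,:3].T+T[:3,3]
    P[d==0]=np.nan
    return P
def save(n,p): cv2.imwrite('pics/'+n+'.png',cv2.cvtColor(p,cv2.COLOR_RGB2BGR))
E
python3 - <<'E'
from h import *
for n in ['scene','side']:
    g=grab(n);P=cloud(g);save(n,g[0]);np.savez(n+'.npz',p=g[0],P=P)
    print(n,g[2].round(3).tolist(),g[3:])
    for t in ['jig','stop','module','lid_edge','rack','spacer_a','wedge']:
        for o in vision.cut_out(n,t)[:5]:
            q=P[o['region']];print(t,round(o['conf'],2),np.round(o['uv']),o['region'].sum(),np.nanmedian(q,0).round(3),np.nanpercentile(q,2,axis=0).round(3),np.nanpercentile(q,98,axis=0).round(3))
print(r.sense())
E
```

```text
scene [[-0.741, 0.375, -0.557, 1.317], [0.671, 0.433, -0.602, 0.887], [0.016, -0.82, -0.572, 0.9], [0.0, 0.0, 0.0, 1.0]] (np.float64(585.441534004596), 323.60424465023954, 245.36377272553545)
jig 0.7 [317. 290.] 5378 [0.631 0.121 0.051] [ 0.528 -0.028  0.002] [0.664 0.188 0.183]
jig 0.21 [310. 266.] 1938 [0.634 0.112 0.127] [0.61  0.065 0.063] [0.66  0.155 0.192]
stop 0.49 [290. 263.] 94 [ 0.607 -0.     0.058] [ 0.582 -0.013  0.028] [0.636 0.012 0.062]
stop 0.21 [309. 264.] 1889 [0.635 0.111 0.127] [0.611 0.065 0.068] [0.66  0.155 0.191]
module 0.67 [327. 286.] 493 [0.585 0.122 0.044] [0.544 0.07  0.023] [0.636 0.147 0.052]
lid_edge 0.73 [308. 265.] 1955 [0.635 0.111 0.127] [0.61  0.064 0.064] [0.66  0.155 0.193]
rack 0.79 [258. 224.] 588 [ 0.529 -0.227  0.019] [ 0.479 -0.328 -0.003] [ 0.538 -0.199  0.029]
rack 0.33 [271. 214.] 156 [ 0.501 -0.212  0.061] [ 0.49  -0.224  0.028] [ 0.526 -0.206  0.111]
spacer_a 0.65 [224. 224.] 374 [ 0.618 -0.265  0.043] [ 0.587 -0.323 -0.003] [ 0.642 -0.259  0.081]
spacer_a 0.6 [256. 210.] 117 [ 0.517 -0.255  0.055] [ 0.506 -0.263  0.027] [ 0.533 -0.24
[... 2147 characters left out ...]
-1.48171728e+01]), 'joint_velocities': array([ 0.0242902 ,  0.01874931,  0.06009803, -0.16294957,  0.03508832,
       -0.00018388]), 'effort': array([-2.10740473e-04, -3.90410972e+01,  1.87610257e+01,  4.22404200e+00,
        1.56113942e-02, -1.31207847e-05]), 'tcp_pos': array([6.24974303e-01, 2.52199254e-05, 4.04783848e-01]), 'ee_rot': array([[ 1.02443290e-05, -9.99999998e-01,  6.00531203e-05],
       [-1.00000000e+00, -1.02450744e-05, -1.24131342e-05],
       [ 1.24137494e-05, -6.00529932e-05, -9.99999998e-01]]), 'wrist_force': array([ 0.79800836, -0.5464706 ,  0.40976016]), 'moment': array([-0.03353126,  0.00744408,  0.01840534]), 'gripper_force': 0.0, 'gripper_width': 1.0009950019894345}
```

View pics/scene.png

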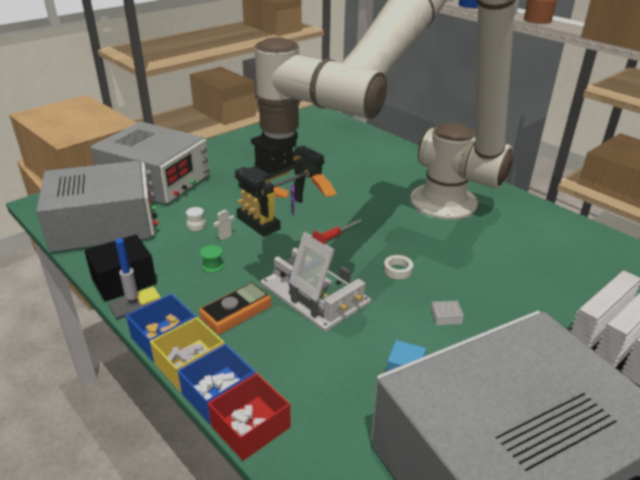

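View pics/side.png

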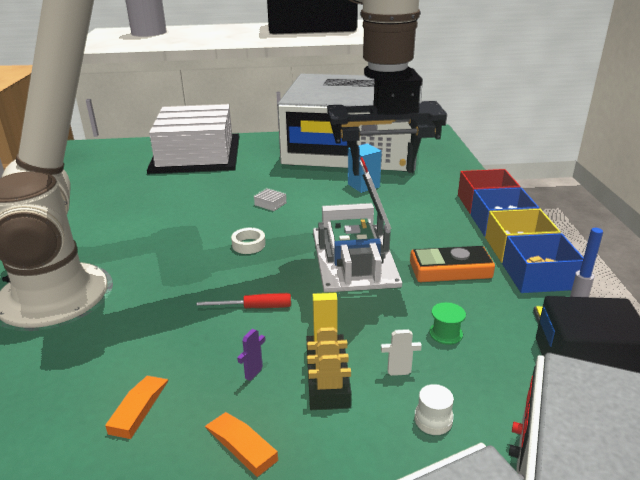

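The side view shows the jig near (350,245), with its lid about 1.3 rad open and the hinge on the +x side. The rack is at (330,370) with three brass spacers and the yellow wedge. The purple, white and orange look-alikes are on the bench. The robot's world axes and the jig are nearly aligned. Next I'll take a wrist view.

Run:
```python
from h import *
g=grab('wrist');P=cloud(g);save('w1',g[0]);np.savez('w1.npz',p=g[0],P=P)
for t in ['jig','stop','module','lid_edge','rack','spacer_a','wedge']:
    for o in vision.cut_out('wrist',t)[:4]:
        q=P[o['region']];print(t,round(o['conf'],2),np.round(o['uv']),np.nanmedian(q,0).round(3),np.nanpercentile(q,2,axis=0).round(3),np.nanpercentile(q,98,axis=0).round(3))
# side cloud: front edge of base plate & lid plane
S=np.load('side.npz')['P']
o=vision.cut_out('side','lid_edge')[0]['region'] 
q=S[o];q=q[(q[:,2]>.08)&(q[:,1]<.2)&(q[:,2]<.25)]
m=q.mean(0);u,s,v=np.linalg.svd(q-m);print('lidside',m,s,v)
```

```text
jig 0.17 [306. 371.] [0.634 0.085 0.125] [0.609 0.061 0.07 ] [0.658 0.148 0.184]
stop 0.68 [354. 210.] [ 0.59  -0.005  0.061] [ 0.547 -0.014  0.012] [0.631 0.011 0.063]
stop 0.4 [555. 124.] [ 0.412 -0.079  0.023] [ 0.334 -0.091  0.01 ] [ 0.452 -0.067  0.026]
module 0.72 [358. 281.] [0.587 0.067 0.047] [0.544 0.027 0.024] [0.631 0.115 0.062]
lid_edge 0.97 [301. 373.] [0.634 0.085 0.126] [0.609 0.061 0.07 ] [0.658 0.148 0.184]
lidside [0.6230699  0.07760687 0.14315761] [0.73802038 0.47813049 0.06242149] [[-0.32881299  0.40589992  0.85271758]
 [ 0.05737423  0.90984257 -0.41096799]
 [ 0.94265063  0.0862076   0.32245625]]
```

View pics/w1.png

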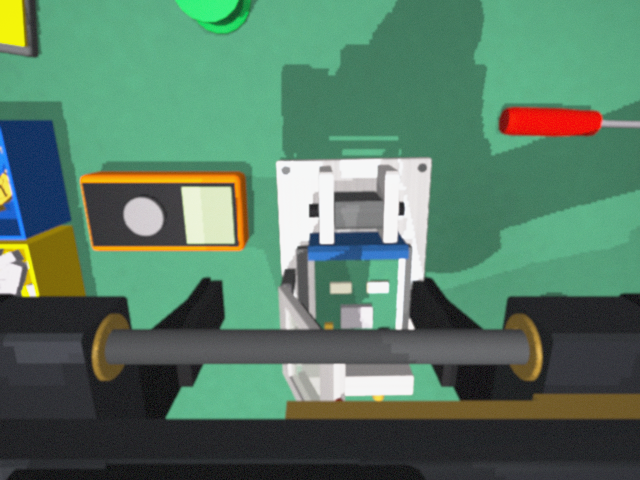

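The wrist view shows the base plate's front edge from (278,160) to (431,158), the cheeks at columns 326 and 390, the dark stop at (357,210) and the blue plate at row 245. I'll fit these from the cloud.

Run:
```python
from h import *
z=np.load('w1.npz');p=z['p'].astype(int);P=z['P'];Z=P[...,2]
hsv=cv2.cvtColor(z['p'],cv2.COLOR_RGB2HSV)
v,u=np.mgrid[:480,:640]
# base plate corners, from pixels
for c in [(278,161),(430,159),(286,170),(422,168)]: print('corner',c,P[c[1],c[0]].round(4))
roi=(v<245)&(v>160)&(u>300)&(u<415)
for nm,a,b in [('cheek+x',318,335),('cheek-x',382,399)]:
    m=roi&(u>=a)&(u<=b)&(abs(Z-.062)<.004)&(p.min(-1)>130)
    q=P[m];n=np.polyfit(q[:,1],q[:,0],1);print(nm,m.sum(),q.mean(0).round(4),'yaw',np.degrees(np.arctan(-n[0])),np.percentile(q,[2,98],axis=0).round(4).tolist())
m=roi&(u>337)&(u<380)&(abs(Z-.062)<.004)&(hsv[...,1]<80)
q=P[m];print('stop',m.sum(),q.mean(0),np.percentile(q,[1,99],axis=0).round(4).tolist())
for uu in (345,352,359,366,373): print(uu,[(vv,P[vv,uu].round(4)[1:].tolist(),z['p'][vv,uu].tolist()) for vv in range(188,262,3)] if uu in(352,366) else '')
m=(hsv[...,0]>100)&(hsv[...,0]<125)&(hsv[...,1]>130)&(u>300)&(u<415)&(v>225)&(v<265)
q=P[m];print('blue',m.sum(),np.nanpercentile(q,[1,50,99],axis=0).round(4).tolist())
t=q[abs(q[:,2]-.062)<.003];n=np.polyfit(t[:,0],t[:,1],1);print('blue top',len(t),t.mean(0),np.degrees(np.arctan(n[0])))
o=vision.cut_out('wrist','lid_edge')[0]['region'];q=P[o];q=q[np.isfinite(q[:,0])&(q[:,2]>.07)]
m=np.median(q,0);q=q[np.linalg.norm(q-m,axis=1)<.08]
A=np.c_[q[:,1:],np.ones(len(q))];c=np.linalg.lstsq(A,q[:,0],rcond=None)[0];res=q[:,0]-A@c
k=abs(res)<.004;c=np.linalg.lstsq(A[k],q[k,0],rcond=None)[0];print('lid x=',c,k.mean(),'zmax',q[q[:,2].argsort()[-5:]].round(3).tolist())
```

```text
corner (278, 161) [ 0.6621 -0.0424  0.0122]
corner (430, 159) [ 0.5162 -0.0444  0.0118]
corner (286, 170) [ 0.6547 -0.0338  0.0121]
corner (422, 168) [ 0.5238 -0.036   0.014 ]
cheek+x 989 [ 0.6171 -0.0086  0.0618] yaw 1.1935400055555465 [[0.6114, -0.0382, 0.0598], [0.623, 0.0224, 0.0632]]
cheek-x 1045 [ 0.5615 -0.0096  0.0618] yaw 0.9403580869397746 [[0.5554, -0.0391, 0.0596], [0.5675, 0.0213, 0.0634]]
stop 1192 [ 0.5886062  -0.00193006  0.06164012] [[0.5709, -0.014, 0.0583], [0.6065, 0.0113, 0.0636]]
345 
352 [(188, [-0.0164, 0.0125], [204, 199, 201]), (191, [-0.0141, 0.016], [147, 142, 145]), (194, [-0.0137, 0.0298], [60, 60, 58]), (197, [-0.0138, 0.0451], [60, 61, 61]), (200, [-0.0135, 0.0569], [68, 70, 70]), (203, [-0.012, 0.0626], [129, 130, 132]), (206, [-0.0093, 0.0623], [145, 146, 145]), (209, [-0.0066, 0.062], [151, 150, 150]), (212, [-0.0041, 0.0623], [148, 147, 149]), (215, [-0.0012, 0.0617], [147, 147, 148]), (218, [0.0015, 0.0614], [145, 146, 147]), (221, [0.0041, 0.0617], [145, 145, 145]), (224, [0.0067, 0.0621], [145, 144, 144]), (227, [0.0099, 0.0604], [117, 115, 116]
[... 1114 characters left out ...]
6, [0.0271, 0.0309], [34, 59, 93]), (239, [0.0275, 0.0393], [34, 59, 91]), (242, [0.0274, 0.0491], [28, 59, 90]), (245, [0.0272, 0.0586], [38, 81, 127]), (248, [0.0297, 0.0597], [41, 97, 159]), (251, [0.0317, 0.0619], [52, 116, 190]), (254, [0.0345, 0.0621], [58, 122, 206]), (257, [0.0375, 0.0617], [56, 123, 207]), (260, [0.0458, 0.0471], [63, 118, 129])]
373 
blue 2092 [[0.5451, 0.0265, 0.0214], [0.5887, 0.03, 0.0601], [0.6318, 0.0398, 0.0634]]
blue top 1223 [0.58831329 0.03347249 0.0614396 ] 1.148965168764834
lid x= [-0.02102991 -0.39707912  0.68736879] 0.9346278317152104 zmax [[0.614, 0.072, 0.185], [0.611, 0.087, 0.185], [0.61, 0.087, 0.185], [0.612, 0.087, 0.185], [0.613, 0.087, 0.186]]
```

Measured jig pose:

| Item | Value |
|---|---|
| Yaw | about 1.1° |
| Jig origin | (0.588, 0.0416) |
| Stop face y | 0.012 |
| Module face y | 0.0273 now, about 0.0316 when home |
| Gap with module home | about 19.6 mm, so one spacer |
| Lid angle | about 1.19 rad |
| Lid hinge | x 0.651, z 0.064 |

Next I'll bring closed fingers in behind the lid's outer face.

```bash
python3 -m creep '[[-1,0,-40,0,0,0,0],[-1,0,-80,0,0,0,0],[-1,-40,-80,0,0,0,0],[-1,-80,-80,0,0,0,0],[-1,-107,-80,20,0,0,0],[-1,-107,-80,60,0,0,0],[-1,-107,-60,68,0,0,0],[-1,-107,-50,68,0,0,0]]'
```

```text
time_s: 1.97
tcp_pos: [0.673, 0.1077, 0.3307]
ee_rot: [[0.0, -1.0, -0.011], [-1.0, -0.0, -0.003], [0.003, 0.011, -1.0]]
wrist_force: [-1.1, -0.8, -0.6]
gripper_width: 0.482
gripper_force: 0.0
```

```bash
python3 -m creep '[[-1,0,0,0,0,0,0],[-1,0,0,0,0,0,0],[-1,0,0,0,0,0,0],[-1,0,10,0,0,0,0],[-1,0,22,0,0,0,0],[-1,0,32,0,0,0,0],[-1,0,42,2,0,0,0],[-1,0,54,7,0,0,0]]'; python3 -m creep '[[-1,0,8,5,0,0,0],[-1,0,16,10,0,0,0],[-1,0,23,17,0,0,0],[-1,0,29,24,0,0,0],[-1,0,35,32,0,0,0],[-1,0,40,40,0,0,0],[-1,0,44,48,0,0,0],[-1,0,47,56,0,0,0]]'
```

```text
time_s: 2.63
tcp_pos: [0.6225, 0.1069, 0.3321]
ee_rot: [[0.0, -1.0, 0.007], [-1.0, -0.0, 0.001], [-0.001, -0.007, -1.0]]
wrist_force: [2.5, -1.4, 3.2]
gripper_width: 0.009
gripper_force: 1.5
time_s: 3.3
tcp_pos: [0.5739, 0.107, 0.2729]
ee_rot: [[0.0, -1.0, 0.001], [-1.0, -0.0, 0.0], [-0.0, -0.001, -1.0]]
wrist_force: [2.7, -1.4, 1.2]
gripper_width: 0.006
gripper_force: 0.8
```

Run:
```python
from h import *
g=grab('side');P=cloud(g);save('s2',g[0][130:330,250:500].repeat(2,0).repeat(2,1));print(r.sense()['tcp_pos'],r.sense()['wrist_force'])
```

```text
[0.57279401 0.10681039 0.27101773] [-0.99757329 -0.95106603 -0.73574296]
```

View pics/s2.png

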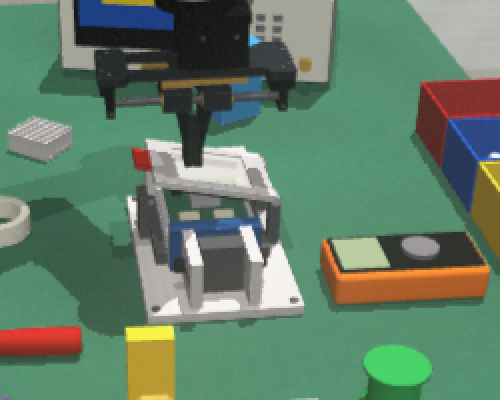

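The crop shows the lid about 0.2 rad open, with the fingertips on it at (195,160). I'll push it the rest of the way down.

```bash
python3 -m creep '[[-1,0,3,7,0,0,0],[-1,0,4,13,0,0,0],[-1,0,5,17,0,0,0],[-1,0,5,20,0,0,0],[-1,0,5,22,0,0,0],[-1,0,5,22,0,0,0]]'
python3 - <<'E'
from h import *
g=grab('side');P=cloud(g)
o=vision.cut_out('side','lid_edge')[0]['region'];q=P[o];q=q[(q[:,2]>.04)&(q[:,2]<.12)]
print(q.mean(0),np.polyfit(q[:,0],q[:,2],1),np.percentile(q,[2,98],axis=0));print(r.sense()['wrist_force'],r.sense()['tcp_pos'])
E
```

```text
time_s: 3.85
tcp_pos: [0.5687, 0.1072, 0.2545]
ee_rot: [[0.001, -1.0, -0.001], [-1.0, -0.001, -0.001], [0.001, 0.001, -1.0]]
wrist_force: [-6.3, 0.2, 17.6]
gripper_width: 0.008
gripper_force: 8.6
[0.58558768 0.09541628 0.06892127] [-0.00592894  0.07239318] [[0.51518256 0.05694399 0.05842482]
 [0.64954961 0.14678472 0.072863  ]]
[-6.68462879  0.95394268 17.94684109] [0.56867865 0.10716447 0.25449315]
```

The lid is closed and flat, with 18 N pressing it. Next I'll move to the rack.

```bash
python3 -m creep '[[-1,0,0,-30,0,0,0],[0.6,0,0,-70,0,0,0],[0.6,38,5,-110,0,0,0],[0.6,78,15,-130,0,0,0],[0.6,118,25,-130,0,0,0],[0.6,158,35,-130,0,0,0],[0.6,198,45,-130,0,0,0],[0.6,238,55,-130,0,0,0]]'; python3 -m creep '[[0.6,40,10,0,0,0,0],[0.6,80,15,0,0,0,0],[0.6,120,15,0,0,0,0],[0.6,139,15,0,0,0,0],[0.6,139,15,0,0,0,0],[0.6,139,15,0,0,0,0]]'
python3 - <<'E'
from h import *
g=grab('wrist');P=cloud(g);save('w3',g[0]);np.savez('w3.npz',p=g[0],P=P)
print(r.sense()['tcp_pos'])
for t in ['rack','spacer_a','wedge']:
    for o in vision.cut_out('wrist',t)[:5]:
        q=P[o['region']];t2=q[q[:,2]>np.nanpercentile(q[:,2],97)-.004] 
        print(t,round(o['conf'],2),np.round(o['uv']),o['region'].sum(),np.nanpercentile(q,[2,98],axis=0).round(4).tolist(),'top',t2.mean(0).round(4),np.percentile(t2,[2,98],axis=0).round(4).tolist())
E
```

```text
time_s: 4.62
tcp_pos: [0.5162, -0.1193, 0.3818]
ee_rot: [[0.001, -1.0, -0.0], [-1.0, -0.001, 0.001], [-0.001, 0.0, -1.0]]
wrist_force: [0.9, -1.0, -0.2]
gripper_width: 0.449
gripper_force: 0.0
time_s: 5.12
tcp_pos: [0.5019, -0.2576, 0.3807]
ee_rot: [[-0.003, -1.0, -0.002], [-1.0, 0.003, 0.001], [-0.001, 0.002, -1.0]]
wrist_force: [0.1, 0.2, -0.7]
gripper_width: 0.788
gripper_force: 0.0
[ 0.50200868 -0.25673416  0.38095887]
rack 0.94 [315. 171.] 5228 [[0.4727, -0.3323, 0.0056], [0.5312, -0.2096, 0.0317]] top [ 0.5017 -0.2816  0.0303] [[0.4728, -0.3318, 0.0283], [0.531, -0.2093, 0.0317]]
spacer_a 0.98 [451. 220.] 2460 [[0.37, -0.275, 0.0002], [0.405, -0.2303, 0.0844]] top [ 0.3885 -0.253   0.0832] [[0.3795, -0.2638, 0.0805], [0.397, -0.2416, 0.0851]]
spacer_a 0.97 [317. 184.] 1301 [[0.4719, -0.2925, 0.0284], [0.5284, -0.2788, 0.0888]] top [ 0.5007 -0.2888  0.0875] [[0.488, -0.2921, 0.0848], [0.5134, -0.2851, 0.0892]]
spacer_a 0.94 [315. 147.] 885 [[0.4735, -0.3224, 0.0399], [0.5283, -0.3154, 0.0889]] top [ 0.5013 -0.3189  0.0875] [[0.4884, -0.3222, 0.0851], [0.5136, -0.3154, 0.0893]]
spacer_a 0.73 [316. 221.] 1432 [[0.4743, -0.2624, 0.0304], [0.5302, -0.2551, 0.0887]] top [ 0.5027 -0.2589  0.0874] [[0.4899, -0.2621, 0.0847], [0.5153, -0.2553, 0.089]]
spacer_a 0.67 [181. 210.] 1679 [[0.5845, -0.2728, 0.0027], [0.6414, -0.2655, 0.0846]] top [ 0.6128 -0.2692  0.0833] [[0.6004, -0.2726, 0.0805], [0.6261, -0.2655, 0.0851]]
wedge 0.78 [616. 170.] 4411 [[0.2137, -0.3536, 0.0007], [0.2513, -0.2499, 0.019]] top [ 0.2274 -0.3079  0.0173] [[0.2129, -0.3411, 0.0149], [0.2408, -0.284, 0.0194]]
wedge 0.65 [468.  60.] 7011 [[0.3309, -0.4251, 0.0009], [0.4168, -0.338, 0.0194]] top [ 0.3858 -0.3982  0.0177] [[0.3557, -0.4261, 0.0155], [0.4164, -0.3661, 0.0195]]
wedge 0.64 [316. 276.] 3271 [[0.4859, -0.2313, 0.0311], [0.5201, -0.2107, 0.1196]] top [ 0.5031 -0.2195  0.1184] [[0.4861, -0.228, 0.1164], [0.5202, -0.21, 0.1199]]
```

View pics/w3.png

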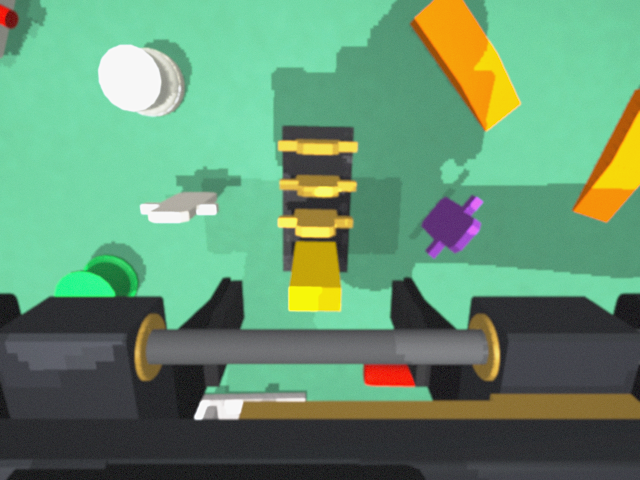

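The wrist view shows brass spacers at (317,147), (317,185) and (315,222), and the yellow wedge at (315,275). I'll check the yaws and which way the wedge's back faces.

Run:
```python
from h import *
z=np.load('w3.npz');P=z['P']
def face(x,y,zz,tol=.012):
    m=(abs(P[...,0]-x)<.032)&(abs(P[...,1]-y)<tol)&(P[...,2]>zz[0])&(P[...,2]<zz[1]);return P[m]
for y in (-.319,-.289,-.259):
    q=face(.502,y,(.05,.06),.006)   # shoulder top
    n=np.polyfit(q[:,0],q[:,1],1);print(y,len(q),q.mean(0).round(4),'yaw',np.degrees(np.arctan(n[0])),np.percentile(q[:,0],[1,99]))
q=face(.503,-.222,(.035,.112),.016);n=np.linalg.lstsq(np.c_[q[:,0]-.503,q[:,2],np.ones(len(q))],q[:,1],rcond=None)[0];print('wedge face y=ax+bz+c',n,len(q))
for a in np.arange(.035,.115,.01):
    k=abs(q[:,2]-a)<.005;print(round(a,3),k.sum(),np.median(q[k,1]).round(4),q[k,1].std().round(4))
S=np.load('side.npz')['P'];m=(abs(S[...,0]-.503)<.02)&(abs(S[...,1]+.222)<.02)
for a in np.arange(.035,.125,.01):
    k=m&(abs(S[...,2]-a)<.005);print('side',round(a,3),k.sum(),np.median(S[k][:,1]).round(4) if k.any() else '')
k=P[(abs(P[...,2]-.118)<.003)&(abs(P[...,0]-.503)<.03)&(abs(P[...,1]+.22)<.02)];print(np.degrees(np.arctan(np.polyfit(k[:,0],k[:,1],1))),k.mean(0),k.min(0),k.max(0))
```

```text
-0.319 59 [ 0.5019 -0.3222  0.0546] yaw -1.1415407077146316 [0.47462222 0.52987301]
-0.289 124 [ 0.4988 -0.2919  0.0555] yaw -1.433591131712316 [0.47122922 0.52925657]
-0.259 214 [ 0.5036 -0.2619  0.0554] yaw -0.9793334653945364 [0.47351347 0.53241627]
wedge face y=ax+bz+c [-0.02234099  0.04103689 -0.23246171] 1753
0.035 86 -0.231 0.0003
0.045 172 -0.2306 0.0004
0.055 190 -0.2302 0.0004
0.065 203 -0.2298 0.0004
0.075 219 -0.2294 0.0004
0.085 244 -0.229 0.0004
0.095 273 -0.2286 0.0004
0.105 299 -0.2282 0.0004
side 0.035 6 -0.2203
side 0.045 10 -0.2314
side 0.055 16 -0.2315
side 0.065 65 -0.2308
side 0.075 124 -0.2309
side 0.085 124 -0.2305
side 0.095 125 -0.23
side 0.105 131 -0.2296
side 0.115 265 -0.2257
[ -1.08350539 -11.86443723] [ 0.50301311 -0.21959837  0.11836754] [ 0.48518406 -0.22849723  0.11500647] [ 0.52096577 -0.20878251  0.12089997]
```

The wedge's back faces -y, so no half turn is needed. Rack yaw is -1.1° and jig yaw is +1.1°. I'll grasp the outer spacer.

```bash
python3 -m creep '[[0.5,40,1,20,0,0,1.1],[0.5,62,1,50,0,0,1.1],[0.5,62,1,90,0,0,1.1],[0.5,62,1,120,0,0,1.1],[0.5,62,1,134,0,0,1.1],[0.5,62,1,134,0,0,1.1],[-1,62,1,134,0,0,1.1],[-1,62,1,134,0,0,1.1]]'; python3 -m creep '[[-1,0,0,0,0,0,0],[-1,0,0,0,0,0,0],[-1,0,0,0,0,0,0],[-1,0,0,0,0,0,0],[-1,0,0,0,0,0,0],[-1,0,0,0,0,0,0]]'
```

```text
time_s: 5.98
tcp_pos: [0.5023, -0.3183, 0.2494]
ee_rot: [[-0.017, -1.0, 0.003], [-1.0, 0.017, -0.001], [0.001, -0.003, -1.0]]
wrist_force: [0.7, -0.1, 0.3]
gripper_width: 0.671
gripper_force: 0.0
time_s: 6.48
tcp_pos: [0.5013, -0.3189, 0.2484]
ee_rot: [[-0.019, -1.0, 0.001], [-1.0, 0.019, -0.0], [0.0, -0.001, -1.0]]
wrist_force: [-0.5, 0.4, 3.2]
gripper_width: 0.341
gripper_force: 30.0
```

```bash
python3 -m creep '[[-1,0,0,-20,0,0,0],[-1,0,0,-50,0,0,0],[-1,0,0,-90,0,0,0],[-1,0,0,-130,0,0,0],[-1,-20,-5,-140,0,0,0],[-1,-60,-15,-140,0,0,0],[-1,-100,-25,-140,0,0,-1],[-1,-140,-35,-140,0,0,-2.2]]'
python3 - <<'E'
from station import r
s=r.sense();print(s['tcp_pos'],s['ee_rot'],s['gripper_force'],s['wrist_force'])
E
```

```text
time_s: 7.15
tcp_pos: [0.5386, -0.1783, 0.3875]
ee_rot: [[0.018, -1.0, -0.0], [-1.0, -0.018, 0.001], [-0.001, 0.0, -1.0]]
wrist_force: [0.2, 0.0, -1.9]
gripper_width: 0.34
gripper_force: 30.0
[ 0.53856467 -0.17830411  0.3874637 ] [[ 1.80346358e-02 -9.99837321e-01 -2.88769502e-04]
 [-9.99837070e-01 -1.80348508e-02  7.59796191e-04]
 [-7.64880503e-04  2.75019805e-04 -9.99999670e-01]] 29.984067496843636 [ 0.23529439  0.00760801 -1.92242875]
```

```bash
python3 -m creep '[[-1,-40,-11,0,0,0,0],[-1,-80,-22,0,0,0,0],[-1,-120,-33,0,0,0,0],[-1,-160,-44,10,0,0,0],[-1,-190,-53,30,0,0,0],[-1,-195,-53,50,0,0,0],[-1,-195,-53,50,0,0,0],[-1,-195,-53,50,0,0,0]]'
python3 - <<'E'
from h import *
s=r.sense();print(s['tcp_pos'])
g=grab('wrist');P=cloud(g);save('w4',g[0]);np.savez('w4.npz',p=g[0],P=P)
E
```

```text
time_s: 7.82
tcp_pos: [0.5878, 0.0166, 0.3362]
ee_rot: [[0.02, -1.0, -0.004], [-1.0, -0.02, -0.001], [0.001, 0.004, -1.0]]
wrist_force: [0.3, -0.7, -1.6]
gripper_width: 0.336
gripper_force: 30.0
[0.58779742 0.01664869 0.33623666]
```

View pics/w4.png

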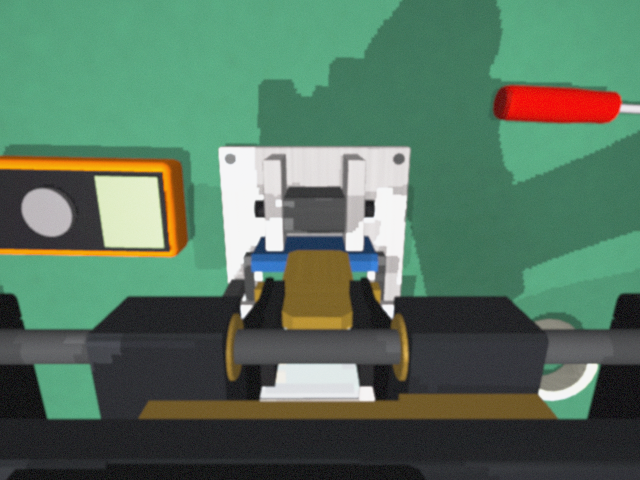

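The spacer is held at (318,285). The stop is at (317,210), the blue plate at row 257 and the cheeks at columns 275 and 354. I'll compare the spacer's back face with the stop face in this frame.

Run:
```python
from h import *
z=np.load('w4.npz');P=z['P'];v,u=np.mgrid[:480,:640]
hsv=cv2.cvtColor(z['p'],cv2.COLOR_RGB2HSV)
for uu in (305,330):
    print([(vv,(P[vv,uu]*1e3).round(1).tolist()) for vv in range(190,325,3)])
m=(hsv[...,0]<30)&(hsv[...,1]>120)&(v>240)&(v<330)&(u>240)&(u<400);q=P[m]
f=q[(q[:,2]<.16)&(q[:,2]>.10)]
print('brass',np.nanpercentile(q,[1,99],axis=0).round(4).tolist()); print(np.linalg.lstsq(np.c_[f[:,0]-.588,f[:,2]-.13,np.ones(len(f))],f[:,1],rcond=None)[0],f[:,0].min(),f[:,0].max())
for a,b in((262,288),(342,368)):
    k=(u>=a)&(u<=b)&(v>165)&(v<245)&(abs(P[...,2]-.062)<.004)&(z['p'].min(-1)>130);q=P[k];print('cheek',q.mean(0),np.polyfit(q[:,1],q[:,0],1))
```

```text
[(190, [595.8, -13.6, 32.4]), (193, [595.6, -13.5, 44.1]), (196, [595.3, -13.6, 55.8]), (199, [595.1, -12.6, 61.2]), (202, [595.1, -10.5, 61.3]), (205, [595.1, -8.5, 61.3]), (208, [595.0, -6.6, 62.5]), (211, [595.0, -4.4, 61.7]), (214, [595.0, -2.4, 62.1]), (217, [594.9, -0.7, 63.9]), (220, [594.9, 1.7, 62.6]), (223, [594.9, 4.0, 62.0]), (226, [594.9, 6.1, 62.0]), (229, [594.8, 8.2, 62.4]), (232, [594.9, 11.6, 58.2]), (235, [595.8, 27.4, 12.6]), (238, [595.6, 27.3, 21.3]), (241, [595.5, 27.7, 28.1]), (244, [595.2, 27.3, 37.2]), (247, [595.1, 27.1, 44.8]), (250, [594.0, 13.1, 92.7]), (253, [593.9, 12.9, 98.8]), (256, [593.8, 13.0, 103.9]), (259, [593.7, 13.5, 107.5]), (262, [593.5, 13.0, 113.8]), (265, [593.4, 13.4, 117.4]), (268, [593.3, 13.4, 122.0]), (271, [593.2, 13.2, 126.6]), (274, [593.1, 13.0, 131.3]), (277, [593.0, 12.7, 135.9]), (280, [592.9, 13.0, 139.1]), (283, [592.8, 13.0, 142.8]), (286, [592.7, 13.4, 145.5]), (289, [592.6, 12.9, 150.0]), (292, [592.5, 12.7, 153.7]), (295, [592.5, 13.1, 156.2]), (298, [592.4, 13.3, 158.9]), (301, [592.3, 13.3, 161.8]), (304, [592.3, 13.6
[... 1038 characters left out ...]
0, [580.4, 12.7, 139.3]), (283, [580.5, 13.1, 142.1]), (286, [580.7, 12.6, 146.8]), (289, [580.7, 13.3, 148.7]), (292, [580.8, 13.3, 152.0]), (295, [581.0, 12.6, 156.7]), (298, [581.1, 12.9, 159.2]), (301, [581.3, 12.5, 163.1]), (304, [581.4, 12.7, 165.4]), (307, [581.5, 12.5, 168.7]), (310, [581.6, 12.6, 171.2]), (313, [581.7, 12.8, 173.4]), (316, [581.8, 13.0, 175.7]), (319, [581.7, 14.6, 175.2]), (322, [581.7, 15.3, 176.5])]
brass [[0.5583, -0.0187, 0.0957], [0.615, 0.019, 0.2371]]
[0.01759056 0.0041143  0.0131236 ] 0.5568199043440171 0.6168753792161928
cheek [ 0.61681337 -0.00818658  0.06179393] [-0.0190881  0.6166571]
cheek [ 0.56116517 -0.00936481  0.06189966] [-0.02022865  0.56097573]
```

```bash
python3 -m creep '[[-1,0.4,-1.5,0,0,0,0],[-1,0.4,-1.5,20,0,0,0],[-1,0.4,-1.5,40,0,0,0],[-1,0.4,-1.5,60,0,0,0],[-1,0.4,-1.5,70,0,0,0],[-1,0.4,-1.5,76,0,0,0],[-1,0.4,-1.5,78,0,0,0],[-1,0.4,-1.5,78,0,0,0]]'
```

```text
time_s: 8.53
tcp_pos: [0.59, 0.0157, 0.2603]
ee_rot: [[0.019, -1.0, 0.001], [-1.0, -0.019, -0.0], [0.0, -0.001, -1.0]]
wrist_force: [-0.3, -0.6, -1.7]
gripper_width: 0.34
gripper_force: 30.0
```

```bash
python3 -m creep '[[-1,0.5,0,2,0,0,0],[-1,0.5,0,4,0,0,0],[-1,0.5,0,4,0,0,0]]'; python3 -m creep '[[0.3,0,0,0,0,0,0],[0.3,0,0,0,0,0,0],[0.3,0,0,0,0,0,0],[0.3,0,0,-10,0,0,0],[0.3,0,0,-40,0,0,0],[0.3,0,0,-80,0,0,0],[0.3,0,0,-95,0,0,0],[0.3,0,0,-95,0,0,0]]'
python3 - <<'E'
from h import *
s=r.sense();print(s['tcp_pos'])
g=grab('wrist');P=cloud(g);save('w5',g[0]);v,u=np.mgrid[:480,:640]
hsv=cv2.cvtColor(g[0],cv2.COLOR_RGB2HSV)
m=(hsv[...,0]<30)&(hsv[...,1]>120)&(abs(P[...,1]-.016)<.012)&(abs(P[...,0]-.588)<.04)&(P[...,2]>.05)&(P[...,2]<.12);q=P[m]
print('brass',m.sum(),np.nanpercentile(q,[1,50,99],axis=0).round(4).tolist())
m=(hsv[...,0]>100)&(hsv[...,0]<125)&(hsv[...,1]>130)&(abs(P[...,0]-.588)<.05)&(P[...,1]<.05)&(P[...,1]>.0)&(P[...,2]<.07);q=P[m];print('blue',m.sum(),np.nanpercentile(q,[1,50,99],axis=0).round(4).tolist())
g=grab('side');Q=cloud(g);hsv=cv2.cvtColor(g[0],cv2.COLOR_RGB2HSV)
m=(hsv[...,0]<30)&(hsv[...,1]>120)&(abs(Q[...,1]-.016)<.015)&(abs(Q[...,0]-.588)<.04)&(Q[...,2]>.05)&(Q[...,2]<.12);q=Q[m]
print('side',m.sum(),np.nanpercentile(q,[1,50,99],axis=0).round(4).tolist())
save('s5',g[0][150:350,230:480].repeat(2,0).repeat(2,1))
E
```

```text
time_s: 8.78
tcp_pos: [0.5902, 0.0157, 0.2568]
ee_rot: [[0.02, -1.0, 0.002], [-1.0, -0.02, 0.0], [-0.0, -0.002, -1.0]]
wrist_force: [0.8, -0.6, 1.2]
gripper_width: 0.34
gripper_force: 30.0
time_s: 9.45
tcp_pos: [0.5908, 0.0158, 0.357]
ee_rot: [[0.02, -1.0, 0.011], [-1.0, -0.02, 0.002], [-0.002, -0.011, -1.0]]
wrist_force: [0.8, 0.1, 0.5]
gripper_width: 0.645
gripper_force: 0.0
[0.59081719 0.01578304 0.35698169]
brass 1583 [[0.5624, 0.0123, 0.0575], [0.5903, 0.0132, 0.0783], [0.6188, 0.0199, 0.0989]]
blue 1688 [[0.5444, 0.0265, 0.0282], [0.5835, 0.0332, 0.0614], [0.6321, 0.0397, 0.0634]]
side 362 [[0.5616, 0.0076, 0.0586], [0.5897, 0.0115, 0.0734], [0.6171, 0.0175, 0.0978]]
```

View pics/s5.png

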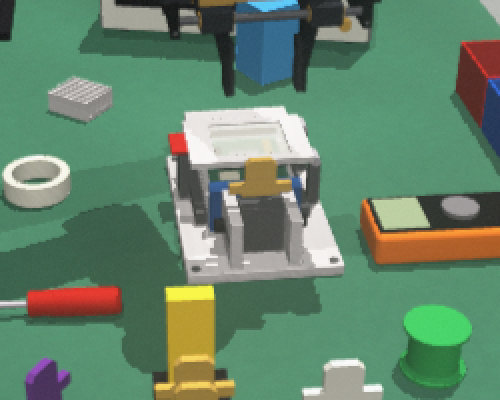

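The spacer is seated: its top is at z 0.098 and its back is on the stop face. The lid is still closed. Now the wedge.

```bash
python3 -m creep '[[0.4,40,16,0,0,0,1],[0.4,80,32,0,0,0,2.2],[0.4,120,48,0,0,0,2.2],[0.4,160,64,0,0,0,2.2],[0.4,200,80,0,0,0,2.2],[0.4,233.5,92.5,0,0,0,2.2],[0.4,233.5,92.5,20,0,0,2.2],[0.4,233.5,92.5,20,0,0,2.2]]'; python3 -c "
from station import r;s=r.sense();print(s['tcp_pos'])"
```

```text
time_s: 10.22
tcp_pos: [0.4991, -0.2213, 0.3265]
ee_rot: [[-0.025, -1.0, -0.009], [-1.0, 0.025, 0.003], [-0.003, 0.009, -1.0]]
wrist_force: [0.0, 0.2, -0.8]
gripper_width: 0.702
gripper_force: 0.0
[ 0.4991404  -0.22133516  0.32652817]
```

```bash
python3 -m creep '[[0.4,0,0,20,0,0,0],[0.4,0,0,45,0,0,0],[0.4,0,0,55,0,0,0],[0.4,0,0,60,0,0,0],[0.4,0,0,60,0,0,0],[0.4,0,0,60,0,0,0]]'
```

```text
time_s: 10.72
tcp_pos: [0.5024, -0.2192, 0.2712]
ee_rot: [[-0.018, -1.0, 0.0], [-1.0, 0.018, -0.0], [0.0, -0.0, -1.0]]
wrist_force: [-0.3, -0.8, -0.6]
gripper_width: 0.7
gripper_force: 0.0
```

```bash
python3 -m creep '[[-1,0,0,0,0,0,0],[-1,0,0,0,0,0,0],[-1,0,0,0,0,0,0],[-1,0,0,0,0,0,0],[-1,0,0,0,0,0,0],[-1,0,0,0,0,0,0],[-1,0,0,0,0,0,0]]';python3 -m creep '[[-1,0,0,-15,0,0,0],[-1,0,0,-40,0,0,0],[-1,0,0,-75,0,0,0],[-1,0,0,-110,0,0,0],[-1,-30,-10,-120,0,0,-1.1],[-1,-70,-24,-120,0,0,-2.2],[-1,-110,-38,-120,0,0,-2.2],[-1,-140,-50,-120,0,0,-2.2]]'
```

```text
time_s: 11.3
tcp_pos: [0.5018, -0.2197, 0.2711]
ee_rot: [[-0.019, -1.0, 0.001], [-1.0, 0.019, -0.0], [0.0, -0.001, -1.0]]
wrist_force: [-0.7, -0.1, 2.6]
gripper_width: 0.41
gripper_force: 30.0
time_s: 11.97
tcp_pos: [0.5545, -0.0787, 0.391]
ee_rot: [[0.019, -1.0, 0.001], [-1.0, -0.019, 0.001], [-0.001, -0.001, -1.0]]
wrist_force: [0.6, 0.3, -0.5]
gripper_width: 0.41
gripper_force: 30.0
```

```bash
python3 -m creep '[[-1,-40,-12,0,0,0,0],[-1,-80,-25,0,0,0,0],[-1,-107,-36,5,0,0,0],[-1,-107,-36,12,0,0,0],[-1,-107,-36,12,0,0,0],[-1,-107,-36,12,0,0,0]]'
python3 - <<'E'
from h import *
s=r.sense();print(s['tcp_pos'])
g=grab('wrist');P=cloud(g);save('w6',g[0]);hsv=cv2.cvtColor(g[0],cv2.COLOR_RGB2HSV)
v,u=np.mgrid[:480,:640]
m=(hsv[...,0]<35)&(hsv[...,1]>120)&(P[...,2]>.05)&(P[...,2]<.24)&(abs(P[...,0]-.588)<.04)&(P[...,1]>.005)&(P[...,1]<.05)
q=P[m];b=q[q[:,2]<.1];w=q[q[:,2]>.11]
print('spacer',len(b),np.percentile(b,[1,50,99],axis=0).round(4).tolist())
t=b[b[:,2]>.095];print('spacer top',len(t),np.percentile(t,[1,50,99],axis=0).round(4).tolist())
print('wedge',len(w),np.percentile(w,[1,50,99],axis=0).round(4).tolist())
f=w[w[:,2]<np.percentile(w[:,2],99)-.006];print('face',np.linalg.lstsq(np.c_[f[:,0]-.588,f[:,2]-.12,np.ones(len(f))],f[:,1],rcond=None)[0])
for a in np.arange(.11,.22,.01):
    k=abs(w[:,2]-a)<.005
    if k.any():print(round(a,2),k.sum(),np.median(w[k,1]).round(4),np.percentile(w[k,0],[2,98]).round(4))
E
```

```text
time_s: 12.47
tcp_pos: [0.588, 0.027, 0.3778]
ee_rot: [[0.019, -1.0, -0.003], [-1.0, -0.019, -0.001], [0.001, 0.003, -1.0]]
wrist_force: [0.5, -1.3, -0.5]
gripper_width: 0.412
gripper_force: 30.0
[0.58802937 0.02704482 0.37778021]
spacer 1150 [[0.5626, 0.0124, 0.0568], [0.5902, 0.0132, 0.0768], [0.6187, 0.0194, 0.0989]]
spacer top 286 [[0.578, 0.0126, 0.0951], [0.5908, 0.015, 0.0975], [0.603, 0.018, 0.0993]]
wedge 7858 [[0.5698, 0.0144, 0.1141], [0.5877, 0.0179, 0.1996], [0.6056, 0.0242, 0.2266]]
face [0.01971667 0.04171483 0.01470244]
0.11 93 0.0144 [0.5727 0.6041]
0.12 257 0.0147 [0.5718 0.605 ]
0.13 297 0.0151 [0.5716 0.6049]
0.14 344 0.0156 [0.5714 0.6049]
0.15 377 0.016 [0.5712 0.6051]
0.16 452 0.0164 [0.5708 0.6053]
0.17 500 0.0168 [0.5709 0.6051]
0.18 590 0.0172 [0.5711 0.6049]
0.19 657 0.0176 [0.5712 0.6045]
0.2 832 0.0181 [0.5703 0.6054]
0.21 988 0.0185 [0.5701 0.6054]
```

View pics/w6.png

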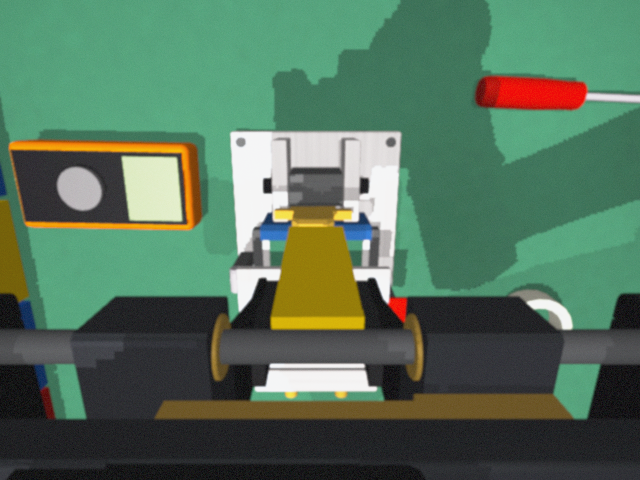

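The wedge is held at (315,280), leaning 2.4° from its V-slot. The spacer is at (315,215). I'll straighten the tool and re-aim.

```bash
python3 -m creep '[[-1,6.5,0,0,0,-2.4,0],[-1,6.5,0,0,0,-2.4,0],[-1,6.5,0,0,0,-2.4,0],[-1,6.5,0,0,0,-2.4,0],[-1,6.5,0,0,0,-2.4,0],[-1,6.5,0,0,0,-2.4,0]]'
python3 - <<'E'
from h import *
s=r.sense();print(s['tcp_pos'])
g=grab('wrist');P=cloud(g);hsv=cv2.cvtColor(g[0],cv2.COLOR_RGB2HSV)
m=(hsv[...,0]<35)&(hsv[...,1]>120)&(P[...,2]>.05)&(P[...,2]<.24)&(abs(P[...,0]-.588)<.04)&(P[...,1]>.005)&(P[...,1]<.05)
q=P[m];b=q[q[:,2]<.1];w=q[q[:,2]>.105]
t=b[b[:,2]>.095];print('spacer top',len(t),np.percentile(t,[1,50,99],axis=0).round(4).tolist())
f=w[w[:,2]<np.percentile(w[:,2],99)-.006];print('face',np.linalg.lstsq(np.c_[f[:,0]-.588,f[:,2]-.12,np.ones(len(f))],f[:,1],rcond=None)[0],w.min(0),w.max(0))
m=(hsv[...,0]>100)&(hsv[...,0]<125)&(hsv[...,1]>130)&(abs(P[...,0]-.588)<.05)&(P[...,1]<.05)&(P[...,1]>.0)&(P[...,2]<.057);q=P[m];print('blue',m.sum(),np.nanpercentile(q,[1,50,99],axis=0).round(4).tolist())
E
```

```text
time_s: 13.02
tcp_pos: [0.5883, 0.0204, 0.3788]
ee_rot: [[0.019, -1.0, -0.001], [-0.999, -0.019, 0.041], [-0.041, -0.0, -0.999]]
wrist_force: [-0.1, 0.1, -0.6]
gripper_width: 0.41
gripper_force: 30.0
[0.58834787 0.0204116  0.3787834 ]
spacer top 368 [[0.5777, 0.0125, 0.0951], [0.591, 0.0159, 0.0976], [0.6037, 0.0195, 0.0993]]
face [ 0.01907689 -0.0005629   0.01893773] [0.5576953  0.01370656 0.11279175] [0.61882634 0.02623244 0.2397755 ]
blue 169 [[0.5454, 0.0263, 0.0233], [0.5691, 0.0272, 0.0507], [0.6309, 0.0286, 0.057]]
```

```bash
python3 -m creep '[[-1,-1.6,0,0,0,0,0],[-1,-0.8,0,20,0,0,0],[-1,0,0,40,0,0,0],[-1,0.6,0,55,0,0,0],[-1,1,0,63,0,0,0],[-1,1,0,63,0,0,0],[-1,1,0,63,0,0,0]]'
```

```text
time_s: 13.65
tcp_pos: [0.5887, 0.0224, 0.3159]
ee_rot: [[0.02, -1.0, -0.001], [-0.999, -0.02, 0.041], [-0.041, -0.0, -0.999]]
wrist_force: [0.5, -0.2, -0.8]
gripper_width: 0.408
gripper_force: 30.0
```

```bash
python3 -m creep '[[-1,0.1,0,2,0,0,0],[-1,0.2,0,4,0,0,0],[-1,0.3,0,6,0,0,0],[-1,0.4,0,8,0,0,0],[-1,0.5,0,9.5,0,0,0],[-1,0.5,0,11,0,0,0],[-1,0.5,0,11,0,0,0]]'
```

```text
time_s: 14.23
tcp_pos: [0.5885, 0.022, 0.3047]
ee_rot: [[0.019, -1.0, -0.0], [-0.999, -0.019, 0.042], [-0.042, -0.0, -0.999]]
wrist_force: [0.4, -2.2, -0.2]
gripper_width: 0.417
gripper_force: 30.0
```

```bash
python3 -m creep '[[-1,0.1,0,1.5,0,0,0],[-1,0.2,0,3,0,0,0],[-1,0.3,0,4.5,0,0,0],[-1,0.3,0,6,0,0,0],[-1,0.3,0,6,0,0,0]]'
```

```text
time_s: 14.65
tcp_pos: [0.5885, 0.0219, 0.2985]
ee_rot: [[0.019, -1.0, -0.001], [-0.999, -0.019, 0.041], [-0.041, 0.0, -0.999]]
wrist_force: [-0.5, -3.8, 0.8]
gripper_width: 0.411
gripper_force: 30.0
```

```bash
python3 -m creep '[[-1,0.1,0,1,0,0,0],[-1,0.2,0,2,0,0,0],[-1,0.2,0,3,0,0,0],[-1,0.2,0,3,0,0,0]]'
```

```text
time_s: 14.98
tcp_pos: [0.5886, 0.0217, 0.2969]
ee_rot: [[0.02, -1.0, 0.0], [-0.999, -0.02, 0.041], [-0.041, -0.001, -0.999]]
wrist_force: [-1.3, -5.2, 6.0]
gripper_width: 0.409
gripper_force: 30.0
```

```bash
python3 -m creep '[[-1,0.5,0,0,0,0,0],[-1,1,0,1,0,0,0],[-1,1,0,1,0,0,0],[-1,1,0,1,0,0,0]]'
python3 - <<'E'
from h import *
g=grab('wrist');P=cloud(g);hsv=cv2.cvtColor(g[0],cv2.COLOR_RGB2HSV)
m=(hsv[...,0]<35)&(hsv[...,1]>120)&(P[...,2]>.05)&(P[...,2]<.24)&(abs(P[...,0]-.588)<.04)&(P[...,1]>.005)&(P[...,1]<.05)
q=P[m];b=q[q[:,2]<.1];w=q[(q[:,2]>.105)&(q[:,2]<.138)]
t=b[b[:,2]>.095];print('spacer top',len(t),np.percentile(t,[1,50,99],axis=0).round(4).tolist())
print('face',np.linalg.lstsq(np.c_[w[:,0]-.588,w[:,2]-.12,np.ones(len(w))],w[:,1],rcond=None)[0]);a=q[q[:,2]>.13];print('top',np.percentile(a[:,2],95),len(a))
m=(hsv[...,0]>100)&(hsv[...,0]<125)&(hsv[...,1]>130)&(abs(P[...,0]-.588)<.05)&(P[...,1]<.06)&(P[...,1]>.0)&(P[...,2]<.057);q=P[m];print('blue',m.sum(),np.nanpercentile(q,[1,50,99],axis=0).round(4).tolist())
E
```

```text
time_s: 15.32
tcp_pos: [0.5887, 0.021, 0.2961]
ee_rot: [[0.02, -1.0, 0.001], [-0.999, -0.02, 0.042], [-0.042, -0.002, -0.999]]
wrist_force: [-0.6, -3.8, 8.1]
gripper_width: 0.416
gripper_force: 30.0
spacer top 945 [[0.5732, 0.0119, 0.0951], [0.5905, 0.0162, 0.0978], [0.6055, 0.0199, 0.0999]]
face [0.02233893 0.00112921 0.01942027]
top 0.14461210105320751 2786
blue 652 [[0.5443, 0.0295, 0.0213], [0.566, 0.0307, 0.0496], [0.6317, 0.0509, 0.0569]]
```

```bash
python3 -m creep '[[-1,0.3,0,1,0,0,0],[-1,0.5,0,2,0,0,0],[-1,0.5,0,2,0,0,0],[-1,0.5,0,2,0,0,0]]'
```

```text
time_s: 15.7
tcp_pos: [0.5888, 0.0208, 0.2957]
ee_rot: [[0.02, -1.0, 0.002], [-0.999, -0.02, 0.042], [-0.042, -0.003, -0.999]]
wrist_force: [-3.0, -1.8, 14.5]
gripper_width: 0.411
gripper_force: 30.0
```

```bash
python3 -m creep '[[-1,0.2,0,1,0,0,0],[-1,0.3,0,2,0,0,0],[-1,0.3,0,2,0,0,0],[-1,0.3,0,2,0,0,0]]'
```

```text
time_s: 16.03
tcp_pos: [0.5888, 0.0207, 0.2953]
ee_rot: [[0.021, -1.0, 0.003], [-0.999, -0.021, 0.042], [-0.042, -0.004, -0.999]]
wrist_force: [-6.2, -1.7, 20.9]
gripper_width: 0.409
gripper_force: 30.0
```

Run:
```python
from h import *
g=grab('wrist');P=cloud(g);save('w7',g[0]);hsv=cv2.cvtColor(g[0],cv2.COLOR_RGB2HSV)
X=P[...,0];Y=P[...,1];Z=P[...,2]
B=(hsv[...,0]>100)&(hsv[...,0]<125)&(hsv[...,1]>130)&(abs(X-.588)<.05)&(Y<.036)&(Y>.02)
for lo,hi in((.02,.055),):
    q=P[B&(Z>lo)&(Z<hi)];c=np.polyfit(q[:,0]-.588,q[:,1],1);print('face',len(q),c,np.median(q[:,1]-.0192*(q[:,0]-.588)))
q=P[B&(abs(Z-.0615)<.0015)];print('top front',len(q),np.percentile(q[:,1]-.0192*(q[:,0]-.588),[1,5]))
# base plate front edge (jig y=-85)
W=(abs(Z-.012)<.003)&(z if False else (g[0].min(-1)>150))&(abs(X-.588)<.06)&(Y<-.02);q=P[W];e=q[:,1]-.0192*(q[:,0]-.588);print('front edge',np.percentile(e,[0.5,1,2]))
# cheek far end y=-17, near end -80
C=(abs(Z-.062)<.003)&(g[0].min(-1)>130)&(Y<.04)&((abs(X-.6165)<.006)|(abs(X-.561)<.006));q=P[C];e=q[:,1]-.0192*(q[:,0]-.588);print('cheek',np.percentile(e,[.5,1,99,99.5]))
print(r.sense()['wrist_force'])
```

```text
face 546 [0.02045037 0.0307582 ] 0.03076847760038822
top front 439 [0.03155032 0.0321911 ]
front edge [-0.04401067 -0.04396387 -0.04388127]
cheek [-0.03907439 -0.03887457  0.0196293   0.02118083]
[-4.79292118 -1.3806608  20.91124817]
```

View pics/w7.png

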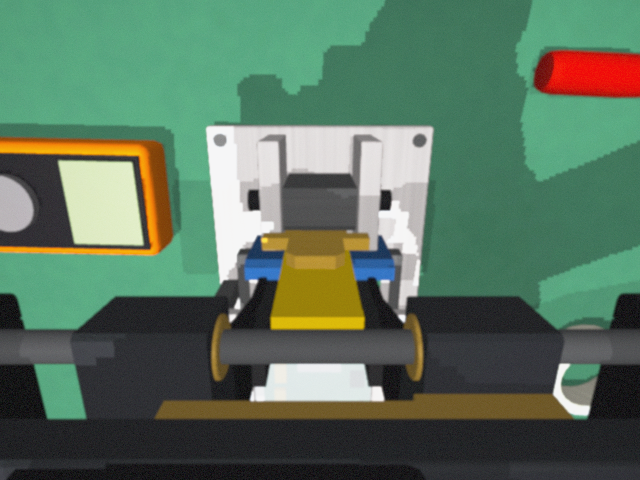

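The last frame shows the wedge at (315,290) between the spacer and the blue plate. The plate face is at y 0.0308 against 0.0310 for home, and it did not move as the push rose to 21 N. The module is home and the stack is tight, so I'll hand it in.

```bash
python3 -m creep '[[-1,0,0,0,0,0,0],[-1,0,0,0,0,0,0],[-1,0,0,0,0,0,0]]'; python3 -c "
from station import r;print(r.finish_job())"
```

```text
time_s: 16.33
tcp_pos: [0.5888, 0.0207, 0.2953]
ee_rot: [[0.021, -1.0, 0.003], [-0.999, -0.021, 0.042], [-0.042, -0.004, -0.999]]
wrist_force: [-5.6, -2.0, 20.6]
gripper_width: 0.413
gripper_force: 30.0
the job is handed in; nothing more can be done
None
```

I handed the job in at about 16 s with the lid closed, one spacer hung against the stop, the module home to about 0.2 mm by camera, and the wedge still gripped and pressed in with about 21 N; no verdict came back.

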